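Stroke a brake lever and hold it on its stop

ROBOT

A 6-joint arm with a two-finger parallel gripper is mounted at the origin on a cart in front of the work surface, level with it; the furniture and walls round the work are solid. World frame = base frame: x ahead of the robot, y to its left, z up, the work surface at z = 0. Lengths are in m, angles in rad, forces in N, time in s.
With the tool pointing down it reaches from about 0.3 to 0.775 m from the base axis. Payload 14.6 kg.
Tool frame: the origin (TCP) lies midway between the tips of the shut fingers; the grasp point (between the pads) lies 19 mm behind it; z points along the fingers, y is the line along which they close (so a half turn about z gives the same grasp; the last joint's range is limited). The gripper opens to 94 mm and grips with 3 to 60 N. Pads are 16 mm wide; open, the fingers measure 119 mm over their backs; the gripper's body (75 mm by 177 mm) begins 78 mm behind the grasp point.
Start: joints at [1.208, 0.3, 1.521, -0, 1.321, -0.067], TCP at [0.16, 0.526, 0.205] pointing down, gripper open.
Joint ranges: [-3.03, 3.03], [-0.79, 2.21], [0.23, 2.52], [-1.04, 4.18], [0, 3.07], [-2.55, 2.55]. Speed limits (rad/s): [2.22, 2.22, 2.57, 3.14, 3.14, 3.14].

INTERFACE

Orientations are given as [roll, pitch, yaw] about the fixed x, y, z axes, in that order (R = Rz(yaw) Ry(pitch) Rx(roll)).
In Python, from station import telemetry, optics, ctrl gives the robot as it stands.
- The arm moves only by the tool carry_out, never from a script. Its argument "plan" is a list that holds one entry, the list of rows, each a list of 7 numbers: the shift along the tool's x, y, z in mm, then the turn, a rotation vector about the tool's x, y, z in rad, then the finger opening in mm, from 0 to 94. A call has 1 to 20 rows; each row shifts and turns the commanded pose from where the row before left it, along the tool's axes as they then stand; what a row does not reach is not made up. A row lasts 1/12 s, in which the tool goes at most 41.7 mm and 7.16 degrees, less where a joint would pass 70% of its speed; a pose out of reach is approached as far as the arm can. A call with a gripper value outside its range is refused whole. The fingers move at their own pace and stop on an object; "squeeze" is the grip in N (left out, the last holds). Time passes only in rows, so rows that do not move let the fingers close. It gives the time, the measured TCP pose, the force, the opening and the grip force at its end, in the units of the state.
- telemetry.get_obs(): the state, without advancing time (a new reading comes with each control period).
- optics.camera(name): name is "side" or "top"; returns a dict with "pixels" (480x640x3 uint8, red, green, blue), "intrinsics" (3x3 intrinsics, pixels), "dist_coeffs" ([k1, k2, p1, p2, k3] as OpenCV has them; the pictures are not rectified), "origin" and "rotation" of the camera in the world. Camera axes: x right, y down, z forward; pixel columns grow to the right and rows downward; lengths in m; the calibration is good to about 2 mm. A picture is of the moment at which its call begins. There is no depth.
- ctrl.hand_in(): hands the job in; it is judged then, once.
The state is a dict: "time_s": time; "qpos": joint angles; "joint_vel": joint speeds; "tau": joint torques, N m; "ee_pos": TCP position; "eef_rot": TCP orientation; "force": force on the tool from outside, world axes, zero at the start; "moment": the same for the moment, N m; "grip_width": finger opening in m; "grip_force": force on a finger pad.
Only numpy, scipy, OpenCV 4.12 (cv2) and the standard library are available. Lean on these libraries where they do the work, as an engineer would, in place of code of your own. Each camera call takes 0.05 s, during which the arm holds its last target. There are 200 camera calls.

TASK

Check the red brake lever on the bench stand with the backs of your fingers, without taking hold of it: push it in towards the bar until it is hard against its stop, then take the fingers away so that it springs fully back. Then push it in again and finish while holding it, still pressed firmly against its stop, so that the gap left to the rubber grip can be seen. Press the lever only on its outer side and without forcing it, keep off the grip and out of the space behind the lever, and leave the loose things around it where they are.

Things in the scene. Friction and masses are not known exactly. Their poses are not given: they have to be found in the camera images.
- lever_stand: fixed bench stand, new place and yaw each start: blue foot, pillar (top z=133 mm) and a level stub of handlebar. Origin on the worktop under the bar. In its frame the 22 mm bar runs along y at x=0, z=105, y=-165 to 140; foot 130x120 at y=90; brake cylinder with white reservoir (top z=144) at x=-32, y=10 to 64. The lever is on the -x side; it is pushed in along +x.
- bar_grip: black rubber grip on the bar, 32 mm across (end collars 36 and 44 mm), from y = -165 to -42 mm in the stand's frame, which it shares (same origin and axes as the stand). Not to be touched.
- brake_lever (a joint): lever angle about its upright pivot, rad: 0 at rest (fully out), grows as it is pushed in. It meets its stop between 0.18 and 0.31, as the stop screw is set. A spring pushes it back out: about 2 N at the press point at rest, 4 to 10 N (with the fingers' rubbing) where it meets the stop; beyond that it is hard, and a push of 15 to 25 N holds it there firmly.
- lever_pivot (a point): centre of the lever's pivot, at stand x = -48, y = +4, z = 105 mm; the lever turns in a level plane about it.
- press_point (a point): on the outer face (away from the bar) of the red lever, 110 mm from the pivot along the bar; moves with the lever. At rest at stand x=-88, y=-106, z=105 mm. Lever there 16 mm high, 14 mm thick; room before it and below it is free. At the stop it has moved 20 to 34 mm towards the bar. Any spot within 25 mm along the lever serves too.
- lever_blade: the lever itself: aluminium root and heel at the pivot, red sleeve 10 mm thick and 16 mm high, red ball end 19 mm across at about 150 mm from the pivot. Origin at the pivot; at rest its axes are the stand's, and the blade runs along its -y.
- lever_inner: dark steel strip, 4 mm thick, along the inner (bar) side of the lever; moves with it, same origin and axes as the lever. Not to be touched.
- stop_screw: steel stop screw with a dark round head in the black lug in front of the lever's short heel. Origin at its tip, which points along the stand's +x; the heel comes up against this tip at the stop. Tip at stand y = +40, z = 105 mm, x about -69 to -73 mm; the head stands 38 mm before the tip.
- union: loose brass pipe union, 34 x 39 x 43 mm high, standing under the grip; origin at the centre of its underside. Leave alone.
- nipple: loose steel pipe nipple, 29 x 33 x 41 mm high, behind the bar; origin at the centre of its underside. Leave alone.
- thread_tape: loose reel of white thread tape with blue flanges, 62 mm across, 19 mm high, behind the bar; origin at the centre of its underside. Leave alone.
- screwdriver: loose red screwdriver, 205 mm long, 24 mm high, lying in front of the stand's foot; origin at the middle of its length, on the worktop. Leave alone.
- hex_keys: loose hex keys in a yellow holder, 184 mm long, 43 mm high, at the left of the bench; origin at its middle, on the worktop. Leave alone.
- pen: loose marker pen, 135 mm long, 16 mm thick, at the left of the bench; origin at its middle, on the worktop. Leave alone.

How it is judged:
On the way, in this order (a step that is already met when the one before it is completed fails the run):
1. the fingers press the lever hard against its stop screw (contact force between lever_blade and stop_screw above 4 N and contact force between the fingers and lever_blade above 2 N), for 0.2 s.
2. the fingers are off the lever and it has sprung fully back (value of joint brake_lever below 0.02 rad and contact force between the fingers and lever_blade below 0.1 N), for 0.2 s.
At the end, for the whole second after the job is handed in: The lever has been pushed onto its stop once and let spring fully back (under 0.02 rad), and is now held in again by the fingers, bearing on the stop screw with more than 4 N at the screw (a few N at the press point beyond the spring), the fingers pressing it with more than 3 N (contact force between lever_blade and stop_screw above 4 N and contact force between the fingers and lever_blade above 3 N and value of joint brake_lever above 0.17 rad); the arm keeps its last pose, push and grip.
It fails at once if the rubber grip is touched (contact force between any of the fingers, the arm and bar_grip above 1 N).
It fails at once if a finger reaches in behind the lever (pinching or pulling it) (contact force between the fingers and lever_inner above 0.5 N).
It fails at once if the lever is forced (over 60 N) (contact force between the fingers and lever_blade above 60 N).
It fails at once if a loose thing is lifted, carried or pushed away (over 30 mm) (distance of any of union, nipple, thread_tape, screwdriver, hex_keys, pen from where it was at the start of the episode above 0.03 m).
It also fails if it takes over 48 s, if anything falls off the work surface, if the arm or the gripper's body presses on something with over 40 N, if the wrist force passes 120 N, or if a joint passes its speed limit or range.

## Working session

There is one attempt and no reset: what is moved stays moved. The work goes in short steps, Python scripts to look and compute and a tool call to move; the robot and the scene stay as the last step left them, time stands still between calls to the robot, and variables do not carry over. Pictures are saved under pics/ and viewed, at most 10 in all, crops included, and the job is handed in when it is done.

Besides the shell and the picture viewer there is one more tool, called after "Emit:" as name(argument=value, ...) on one line, values as JSON. carry_out: Moves the arm, as the interface text tells. Its arguments: {"type":"object","properties":{"plan":{"type":"array","items":{"type":"array","items":{"type":"array","items":{"type":"number"}}}},"squeeze":{"type":"number"}},"required":["plan"]}

```bash
mkdir -p pics; python3 - <<'E'
from station import telemetry, optics
import cv2
o=telemetry.get_obs(); print({k:o[k] for k in('time_s','ee_pos','eef_rot','force','grip_width')})
for n in('top','side'):
    c=optics.camera(n); cv2.imwrite(f'pics/{n}0.png',c['pixels'][:,:,::-1]); print(n,c['intrinsics'],c['dist_coeffs'],c['origin'],c['rotation'])
E
```

```text
{'time_s': 0.0, 'ee_pos': array([0.16022696, 0.52586775, 0.20488985]), 'eef_rot': array([-3.14042592e+00, -9.40938854e-05,  2.84575863e+00]), 'force': array([-0.1267471 , -0.58461992, -0.2135579 ]), 'grip_width': 0.09386548985052173}
top [[556.60458951   0.         325.61316198]
 [  0.         556.60458951 236.51057864]
 [  0.           0.           1.        ]] [-0.10320499  0.          0.          0.          0.        ] [0.53910133 0.326715   1.12432961] [-3.07182034 -0.02500954 -1.58200821]
side [[444.4952208    0.         322.51796408]
 [  0.         444.4952208  240.14287322]
 [  0.           0.           1.        ]] [-0.04903854  0.          0.          0.          0.        ] [ 0.18361294 -0.14045301  0.69572516] [-2.34169057 -0.01156369 -0.73069682]
```

View pics/top0.png

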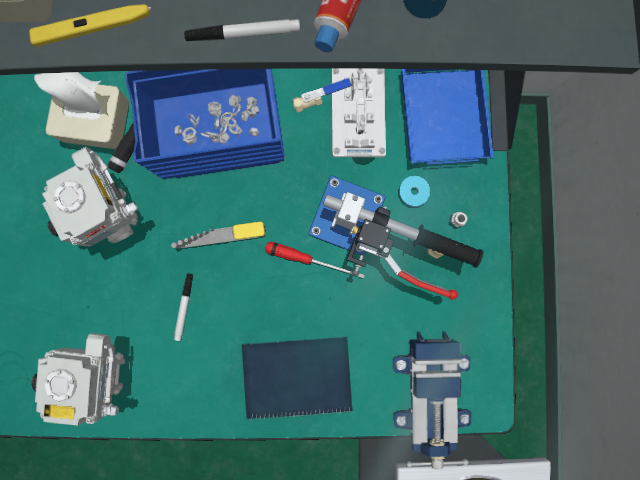

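View pics/side0.png

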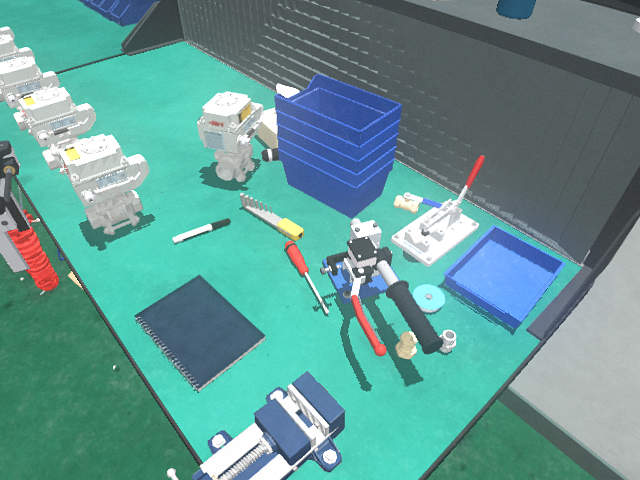

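Top: stand at about (350,215), with the bar running to the grip end at (480,257). The red lever goes from (390,262) to its ball at (453,295). The vise stands below it at (435,380). Side: ball at (380,350), grip end at (432,342). I'll enlarge both.

```bash
python3 - <<'E'
import cv2
a=cv2.imread('pics/top0.png')[165:315,300:500]; cv2.imwrite('pics/topc.png',cv2.resize(a,None,fx=4,fy=4,interpolation=cv2.INTER_CUBIC))
a=cv2.imread('pics/side0.png')[215:365,280:480]; cv2.imwrite('pics/sidec.png',cv2.resize(a,None,fx=4,fy=4,interpolation=cv2.INTER_CUBIC))
E
```

```text
(no output)
```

View pics/topc.png

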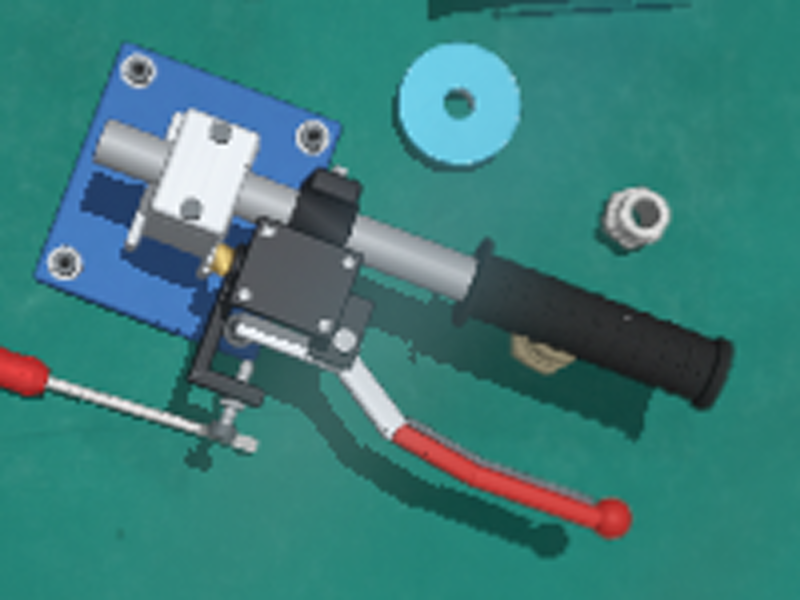

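View pics/sidec.png

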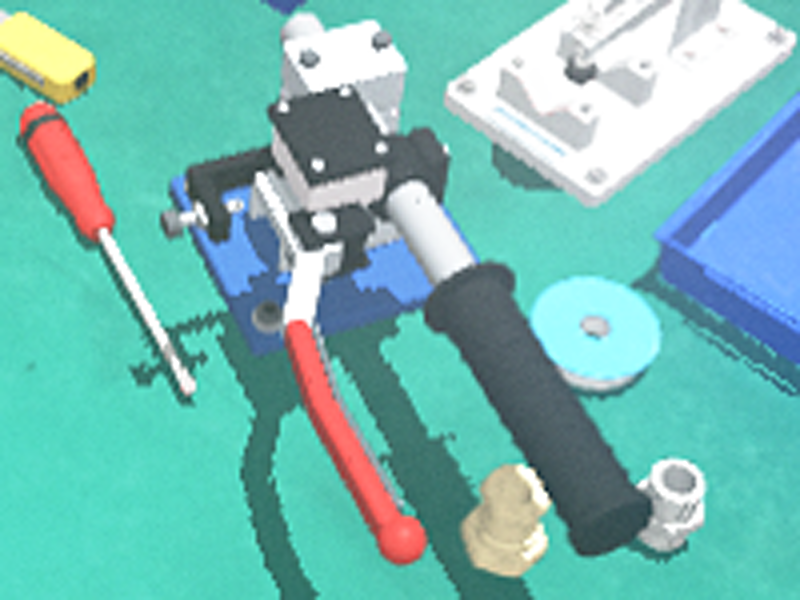

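Top crop (÷4, +300,+165): bar end (106,144), grip end collar (712,375), ball (613,518), pivot bolt (345,340). Side crop (÷4, +280,+215): ball (402,540), grip end about (612,527).

```bash
cat > h.py <<'E'
import numpy as np, cv2
from scipy.spatial.transform import Rotation as Ro
C={'top':(556.60458951,325.61316198,236.51057864,-0.10320499,[0.53910133,0.326715,1.12432961],[-3.07182034,-0.02500954,-1.58200821]),
'side':(444.4952208,322.51796408,240.14287322,-0.04903854,[0.18361294,-0.14045301,0.69572516],[-2.34169057,-0.01156369,-0.73069682])}
def K(n): f,cx,cy,*_=C[n]; return np.array([[f,0,cx],[0,f,cy],[0,0,1.]]),np.array([C[n][3],0,0,0,0.])
def ray(n,p):
    k,d=K(n); u=cv2.undistortPoints(np.array([[p]],float),k,d)[0,0]
    return np.array(C[n][4]),Ro.from_euler('xyz',C[n][5]).as_matrix()@np.array([u[0],u[1],1])
def onz(n,p,z): o,r=ray(n,p); return o+r*(z-o[2])/r[2]
def tri(a,b):
    (o1,r1),(o2,r2)=ray('top',a),ray('side',b)
    s=np.linalg.lstsq(np.c_[r1,-r2],o2-o1,rcond=None)[0]; A,B=o1+s[0]*r1,o2+s[1]*r2
    return (A+B)/2,np.linalg.norm(A-B)
def proj(n,P):
    k,d=K(n); R=Ro.from_euler('xyz',C[n][5]).as_matrix().T; t=-R@np.array(C[n][4])
    return cv2.projectPoints(np.array(P,float).reshape(-1,3),cv2.Rodrigues(R)[0],t,k,d)[0][:,0]
T=lambda x,y:(300+x/4,165+y/4)
S=lambda x,y:(280+x/4,215+y/4)
E
python3 - <<'E'
from h import *
np.set_printoptions(precision=4,suppress=True)
a=onz('top',T(106,144),.105); b=onz('top',T(712,375),.105); ball=onz('top',T(613,518),.105)
print('bar',a,b,np.linalg.norm(a-b),'ball',ball,tri(T(613,518),S(402,540)))
ey=(a-b)/np.linalg.norm(a-b); ex=np.array([ey[1],-ey[0],0]); yaw=np.arctan2(-ey[0],ey[1])
O=b+ey*.161; O[2]=0; O2=a-ey*.14
print('O',O,O2,'yaw',yaw,'ex',ex)
f=lambda p:((p-O)@ex*1e3,(p-O)@ey*1e3)
print('ball',f(ball),'pivot',f(onz('top',T(345,340),.12)),'tape',f(onz('top',T(460,103),.019)))
pp=O-.088*ex-.106*ey+[0,0,.105]; print('press',pp)
P=[O+x*ex+y*ey+[0,0,z] for x,y,z in[(-.088,-.106,.105),(0,.14,.105),(0,-.165,.105),(-.048,.004,.105)]]
print((proj('top',P)-[300,165])*4,(proj('side',P)-[280,215])*4)
E
```

```text
bar [0.6757 0.298  0.105 ] [0.5659 0.0175 0.105 ] 0.3012276684759389 ball [0.5005 0.066  0.105 ] (array([0.4997, 0.0679, 0.1087]), np.float64(0.002871242174532909))
O [0.6246 0.1675 0.    ] [0.6247 0.1677 0.105 ] yaw -0.37308179093743243 ex [ 0.9312 -0.3645  0.    ]
ball (np.float64(-78.55322546117785), np.float64(-139.7421937912684)) pivot (np.float64(-46.94604100638063), np.float64(6.98716227646273)) tape (np.float64(95.1021701372301), np.float64(-17.242373874123572))
press [0.5041 0.1008 0.105 ]
[[538.3553 511.6435]
 [106.4614 144.1749]
 [719.9132 378.0338]
 [345.9114 345.9255]] [[350.736  483.8332]
 [305.2906  36.21  ]
 [623.2699 538.5975]
 [329.2186 257.0515]]
```

```bash
python3 - <<'E'
from h import *
np.set_printoptions(precision=4,suppress=True)
print(tri((460,345),(343,407)),tri((415,343),(303,375)))
E
```

```text
(array([0.4039, 0.0494, 0.0812]), np.float64(0.001527612840196934)) (array([0.4038, 0.1333, 0.06  ]), np.float64(0.009137547833382352))
```

Emit:
carry_out(plan=[[[0, 0, 0, 0, 0, 0.118, 0], [0, 0, 0, 0, 0, 0.118, 0], [0, 0, 0, 0, 0, 0.118, 0], [0, 0, 0, 0, 0, 0.118, 0], [0, 0, 0, 0, 0, 0.118, 0], [0, 0, 0, 0, 0, 0.118, 0], [0, 0, 0, 0, 0, 0.118, 0], [0, 0, 0, 0, 0, 0.118, 0], [0, 0, 0, 0, 0, 0.118, 0], [0, 0, 0, 0, 0, 0.118, 0], [0, 0, 0, 0, 0, 0.118, 0], [0, 0, 0, 0, 0, 0.118, 0], [0, 0, 0, 0, 0, 0.118, 0], [0, 0, 0, 0, 0, 0.114, 0], [0, 0, 0, 0, 0, 0, 0], [0, 0, 0, 0, 0, 0, 0]]], squeeze=10)

```text
time_s: 1.43
ee_pos: [0.1603, 0.526, 0.2052]
eef_rot: [3.142, 0.0, 1.201]
force: [-0.7, -0.5, 0.1]
grip_width: 0.0005
grip_force: 0.0
```

Emit:
carry_out(plan=[[[-13.5, 21, 0, 0, 0, 0, 0], [-13.5, 21, 0, 0, 0, 0, 0], [-13.5, 21, 0, 0, 0, 0, 0], [-13.5, 21, 0, 0, 0, 0, 0], [-13.5, 21, 0, 0, 0, 0, 0], [-13.5, 21, 0, 0, 0, 0, 0], [-13.5, 21, 0, 0, 0, 0, 0], [-13.5, 21, 0, 0, 0, 0, 0], [-13.5, 21, 0, 0, 0, 0, 0], [-13.5, 21, 0, 0, 0, 0, 0], [-13.5, 21, 0, 0, 0, 0, 0], [-13.5, 21, 0, 0, 0, 0, 0], [-13.5, 21, 0, 0, 0, 0, 0], [-13.5, 21, 0, 0, 0, 0, 0], [-13.5, 21, 0, 0, 0, 0, 0], [-13.5, 21, 0, 0, 0, 0, 0], [-13.5, 21, 0, 0, 0, 0, 0], [-13.5, 21, 0, 0, 0, 0, 0], [-13.5, 21, 0, 0, 0, 0, 0], [-13.5, 21, 0, 0, 0, 0, 0]]])

```text
time_s: 3.1
ee_pos: [0.4536, 0.1205, 0.2055]
eef_rot: [3.142, -0.0, 1.202]
force: [-0.0, -0.1, 1.1]
grip_width: 0.0005
grip_force: 0.0
```

Emit:
carry_out(plan=[[[0, 0, 15, 0, 0, 0, 0], [0, 0, 15, 0, 0, 0, 0], [0, 0, 15, 0, 0, 0, 0], [0, 0, 15, 0, 0, 0, 0], [0, 0, 15, 0, 0, 0, 0], [0, 0, 15, 0, 0, 0, 0], [0, 0, 15, 0, 0, 0, 0], [0, 0, 15, 0, 0, 0, 0], [0, 0, 0, 0, 0, 0, 0], [0, 0, 0, 0, 0, 0, 0]]])

```text
time_s: 3.93
ee_pos: [0.4528, 0.1216, 0.0853]
eef_rot: [-3.141, 0.001, 1.2]
force: [0.0, 0.9, -0.8]
grip_width: 0.0004
grip_force: 0.0
```

```bash
python3 - <<'E'
from h import *
from station import telemetry, optics
o=telemetry.get_obs(); print(o['time_s'],o['ee_pos'],o['eef_rot'],o['force'])
O=np.array([.6246,.1675,0]);ex=np.array([.9312,-.3645,0]);ey=np.array([.3645,.9312,0])
p=o['ee_pos']-O; print('stand frame mm',p@ex*1e3,p@ey*1e3)
a=cv2.resize(optics.camera('top')['pixels'][165:365,300:500,::-1],None,fx=3,fy=3); b=cv2.resize(optics.camera('side')['pixels'][215:415,270:470,::-1],None,fx=3,fy=3)
cv2.imwrite('pics/both1.png',cv2.resize(np.hstack([a,b]),(800,400)))
E
```

```text
3.9333 [0.45283035 0.12157391 0.08533532] [-3.14053805e+00  6.38808061e-04  1.20041524e+00] [ 0.03670593  0.88849199 -0.79917555]
stand frame mm -143.21184100425276 -105.37641767213604
```

View pics/both1.png

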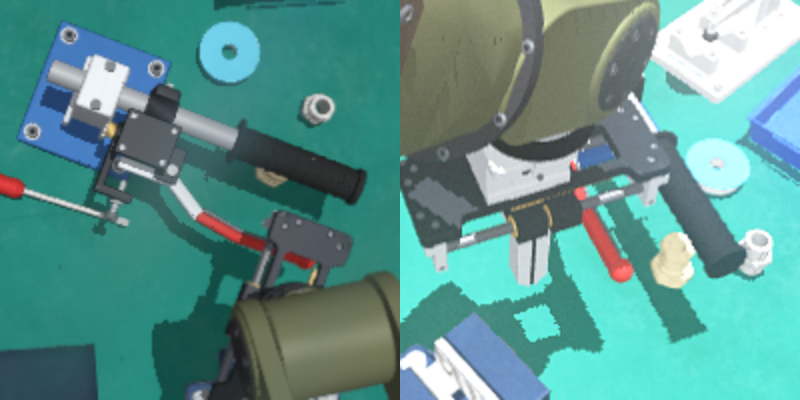

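The picture shows the shut fingers standing in front of the lever, clear of it, with the gripper body above everything. Approach next.

Emit:
carry_out(plan=[[[0, 6, 0, 0, 0, 0, 0], [0, 6, 0, 0, 0, 0, 0], [0, 6, 0, 0, 0, 0, 0], [0, 6, 0, 0, 0, 0, 0], [0, 6, 0, 0, 0, 0, 0], [0, 4, 0, 0, 0, 0, 0], [0, 2, 0, 0, 0, 0, 0], [0, 2, 0, 0, 0, 0, 0], [0, 0, 0, 0, 0, 0, 0], [0, 0, 0, 0, 0, 0, 0]]])

```text
time_s: 4.87
ee_pos: [0.4884, 0.1078, 0.0854]
eef_rot: [-3.141, 0.0, 1.198]
force: [0.0, -0.4, -1.3]
grip_width: 0.0006
grip_force: 0.0
```

Emit:
carry_out(plan=[[[0, 2, 0, 0, 0, 0, 0], [0, 2, 0, 0, 0, 0, 0], [0, 2, 0, 0, 0, 0, 0], [0, 2, 0, 0, 0, 0, 0], [0, 2, 0, 0, 0, 0, 0], [0, 2, 0, 0, 0, 0, 0], [0, 2, 0, 0, 0, 0, 0], [0, 2, 0, 0, 0, 0, 0], [0, 0, 0, 0, 0, 0, 0], [0, 0, 0, 0, 0, 0, 0]]])

```text
time_s: 5.7
ee_pos: [0.5032, 0.1018, 0.0853]
eef_rot: [-3.141, 0.0, 1.198]
force: [-4.9, -1.5, -0.8]
grip_width: 0.0005
grip_force: 2.0
```

Emit:
carry_out(plan=[[[0, 1.5, 0, 0, 0, 0, 0], [0, 1.5, 0, 0, 0, 0, 0], [0, 1.5, 0, 0, 0, 0, 0], [0, 1.5, 0, 0, 0, 0, 0], [0, 1.5, 0, 0, 0, 0, 0], [0, 1.5, 0, 0, 0, 0, 0], [0, 0, 0, 0, 0, 0, 0]]])

```text
time_s: 6.28
ee_pos: [0.5114, 0.0983, 0.0852]
eef_rot: [-3.141, 0.001, 1.198]
force: [-5.7, -3.2, -0.4]
grip_width: 0.0006
grip_force: 3.0
```

Emit:
carry_out(plan=[[[0, 1, 0, 0, 0, 0, 0], [0, 1, 0, 0, 0, 0, 0], [0, 0, 0, 0, 0, 0, 0]]])

```text
time_s: 6.53
ee_pos: [0.5131, 0.0976, 0.0852]
eef_rot: [-3.14, 0.001, 1.198]
force: [-6.9, -4.1, 1.4]
grip_width: 0.0005
grip_force: 3.2
```

Emit:
carry_out(plan=[[[0, 1, 0, 0, 0, 0, 0], [0, 1, 0, 0, 0, 0, 0], [0, 0, 0, 0, 0, 0, 0]]])

```text
time_s: 6.78
ee_pos: [0.5149, 0.0968, 0.0852]
eef_rot: [-3.14, 0.001, 1.198]
force: [-7.9, -3.9, 1.2]
grip_width: 0.0005
grip_force: 3.4
```

Emit:
carry_out(plan=[[[0, 1, 0, 0, 0, 0, 0], [0, 1, 0, 0, 0, 0, 0], [0, 0, 0, 0, 0, 0, 0]]])

```text
time_s: 7.03
ee_pos: [0.5165, 0.096, 0.0851]
eef_rot: [-3.14, 0.002, 1.198]
force: [-8.9, -5.0, 0.8]
grip_width: 0.0007
grip_force: 4.4
```

Emit:
carry_out(plan=[[[0, 1, 0, 0, 0, 0, 0], [0, 1, 0, 0, 0, 0, 0], [0, 0, 0, 0, 0, 0, 0]]])

```text
time_s: 7.28
ee_pos: [0.5178, 0.0953, 0.085]
eef_rot: [-3.138, 0.002, 1.198]
force: [-13.0, -5.9, 4.1]
grip_width: 0.0005
grip_force: 6.5
```

Emit:
carry_out(plan=[[[0, 1, 0, 0, 0, 0, 0], [0, 1, 0, 0, 0, 0, 0], [0, 0, 0, 0, 0, 0, 0]]])

```text
time_s: 7.53
ee_pos: [0.519, 0.0947, 0.085]
eef_rot: [-3.137, 0.003, 1.198]
force: [-19.4, -3.7, 6.4]
grip_width: 0.0004
grip_force: 9.1
```

Emit:
carry_out(plan=[[[0, 1, 0, 0, 0, 0, 0], [0, 1, 0, 0, 0, 0, 0], [0, 0, 0, 0, 0, 0, 0]]])

```text
time_s: 7.78
ee_pos: [0.5202, 0.0942, 0.0849]
eef_rot: [-3.135, 0.003, 1.198]
force: [-24.7, -2.2, 9.8]
grip_width: 0.0006
grip_force: 12.0
```

Emit:
carry_out(plan=[[[0, 0, 0, 0, 0, 0, 0], [0, 0, 0, 0, 0, 0, 0], [0, 0, 0, 0, 0, 0, 0], [0, 0, 0, 0, 0, 0, 0]]])

```text
time_s: 8.12
ee_pos: [0.5202, 0.0942, 0.0849]
eef_rot: [-3.135, 0.003, 1.198]
force: [-23.6, -2.6, 10.1]
grip_width: 0.0005
grip_force: 11.9
```

```bash
python3 - <<'E'
from h import *
from station import telemetry, optics
o=telemetry.get_obs(); print(o['time_s'],o['ee_pos'],o['force'],o['moment'])
a=cv2.resize(optics.camera('top')['pixels'][205:305,330:480,::-1],(800,533),interpolation=cv2.INTER_CUBIC)
cv2.imwrite('pics/top2.png',a)
cv2.imwrite('pics/side2.png',cv2.resize(optics.camera('side')['pixels'][235:385,280:480,::-1],(800,600),interpolation=cv2.INTER_CUBIC))
E
```

```text
8.1167 [0.52017286 0.09421514 0.08489406] [-23.55018538  -2.59993512  10.1266291 ] [-0.53560564  4.21307222  0.03412066]
```

View pics/top2.png

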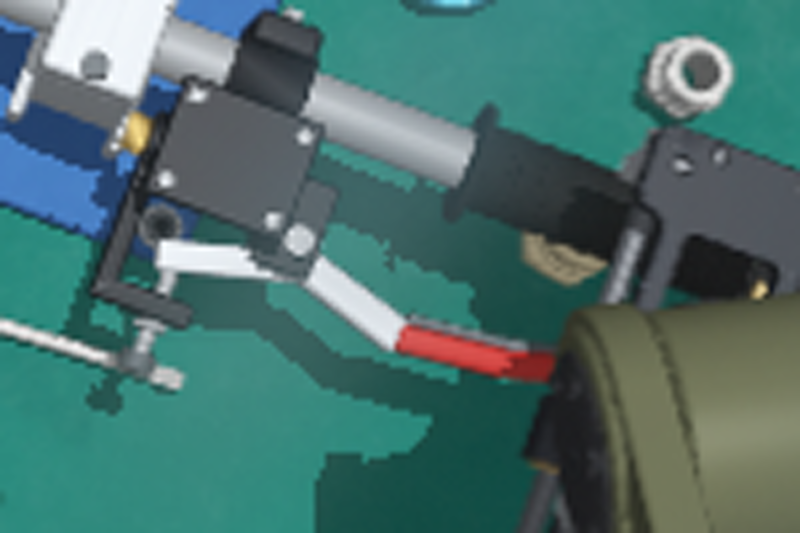

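View pics/side2.png

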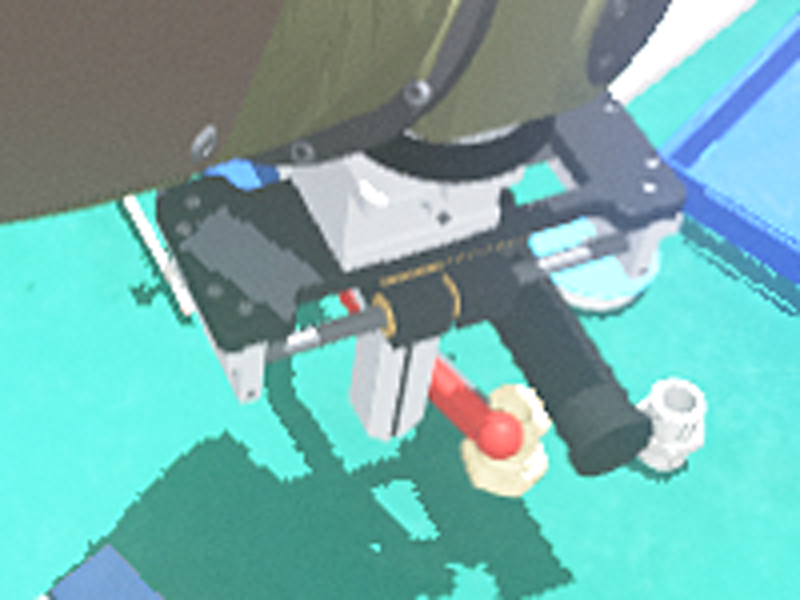

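Top picture: the heel at (160,270) bears on the screw tip and the lever is in. Side picture: the fingers press the outer face only and the grip is clear. Now release.

Emit:
carry_out(plan=[[[0, -3, 0, 0, 0, 0, 0], [0, -4, 0, 0, 0, 0, 0], [0, -5, 0, 0, 0, 0, 0], [0, -6, 0, 0, 0, 0, 0], [0, -6, 0, 0, 0, 0, 0], [0, -6, 0, 0, 0, 0, 0], [0, -6, 0, 0, 0, 0, 0], [0, -6, 0, 0, 0, 0, 0], [0, -6, 0, 0, 0, 0, 0], [0, -6, 0, 0, 0, 0, 0], [0, 0, 0, 0, 0, 0, 0], [0, 0, 0, 0, 0, 0, 0], [0, 0, 0, 0, 0, 0, 0], [0, 0, 0, 0, 0, 0, 0], [0, 0, 0, 0, 0, 0, 0], [0, 0, 0, 0, 0, 0, 0], [0, 0, 0, 0, 0, 0, 0], [0, 0, 0, 0, 0, 0, 0]]])

```text
time_s: 9.72
ee_pos: [0.4726, 0.1139, 0.0854]
eef_rot: [-3.142, 0.0, 1.198]
force: [-1.1, 0.0, -0.0]
grip_width: 0.0004
grip_force: 0.0
```

```bash
python3 - <<'E'
from h import *
from station import telemetry, optics
o=telemetry.get_obs(); print(o['time_s'],o['ee_pos'],o['force'])
c=optics.camera('top')['pixels'][:,:,::-1]; r=cv2.imread('pics/top0.png')
f=lambda i:cv2.resize(i[225:305,350:450],(400,320),interpolation=cv2.INTER_CUBIC)
cv2.imwrite('pics/top3.png',np.hstack([f(r),f(c)]))
E
```

```text
9.7167 [0.47263704 0.1139354  0.08539169] [-1.05032581  0.01672394 -0.03415267]
```

View pics/top3.png

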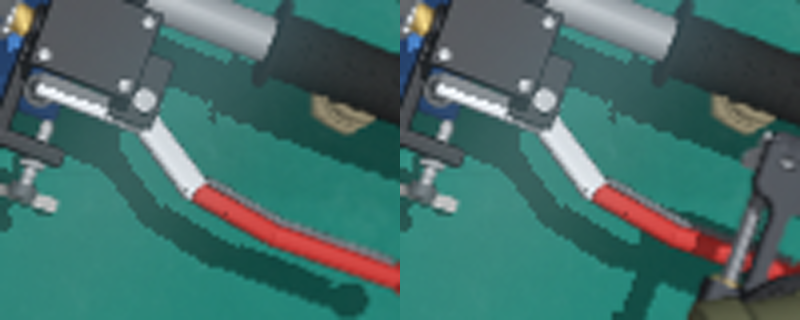

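The lever is fully back: at its old position in both halves, with the red sleeve starting at (195,190). Second push.

Emit:
carry_out(plan=[[[0, 4, 0, 0, 0, 0, 0], [0, 4, 0, 0, 0, 0, 0], [0, 4, 0, 0, 0, 0, 0], [0, 3, 0, 0, 0, 0, 0], [0, 2, 0, 0, 0, 0, 0], [0, 2, 0, 0, 0, 0, 0], [0, 2, 0, 0, 0, 0, 0], [0, 2, 0, 0, 0, 0, 0], [0, 2, 0, 0, 0, 0, 0], [0, 2, 0, 0, 0, 0, 0], [0, 2, 0, 0, 0, 0, 0], [0, 2, 0, 0, 0, 0, 0], [0, 2, 0, 0, 0, 0, 0], [0, 2, 0, 0, 0, 0, 0], [0, 2, 0, 0, 0, 0, 0], [0, 2, 0, 0, 0, 0, 0], [0, 2, 0, 0, 0, 0, 0], [0, 2, 0, 0, 0, 0, 0], [0, 2, 0, 0, 0, 0, 0]]])

```text
time_s: 11.35
ee_pos: [0.5139, 0.0971, 0.0851]
eef_rot: [-3.14, 0.001, 1.198]
force: [-8.0, -5.1, 1.0]
grip_width: 0.0004
grip_force: 3.5
```

Emit:
carry_out(plan=[[[0, 1, 0, 0, 0, 0, 0], [0, 1, 0, 0, 0, 0, 0], [0, 1, 0, 0, 0, 0, 0], [0, 1, 0, 0, 0, 0, 0], [0, 1, 0, 0, 0, 0, 0], [0, 1, 0, 0, 0, 0, 0], [0, 1, 0, 0, 0, 0, 0], [0, 0, 0, 0, 0, 0, 0], [0, 0, 0, 0, 0, 0, 0], [0, 0, 0, 0, 0, 0, 0], [0, 0, 0, 0, 0, 0, 0], [0, 0, 0, 0, 0, 0, 0]]])

```text
time_s: 12.35
ee_pos: [0.519, 0.0947, 0.0849]
eef_rot: [-3.137, 0.003, 1.198]
force: [-18.3, -4.7, 6.6]
grip_width: 0.0003
grip_force: 9.0
```

Emit:
carry_out(plan=[[[0, 1, 0, 0, 0, 0, 0], [0, 1, 0, 0, 0, 0, 0], [0, 0, 0, 0, 0, 0, 0], [0, 0, 0, 0, 0, 0, 0], [0, 0, 0, 0, 0, 0, 0], [0, 0, 0, 0, 0, 0, 0], [0, 0, 0, 0, 0, 0, 0], [0, 0, 0, 0, 0, 0, 0]]])

```text
time_s: 13.02
ee_pos: [0.5201, 0.0941, 0.0848]
eef_rot: [-3.135, 0.003, 1.198]
force: [-23.3, -3.3, 9.8]
grip_width: 0.0009
grip_force: 11.9
```

```bash
python3 - <<'E'
from station import telemetry, ctrl
o=telemetry.get_obs(); print(o['time_s'],o['ee_pos'],o['force'])
if 12 < -o['force'][0] < 35: print(ctrl.hand_in())
E
```

```text
13.0167 [0.52014238 0.09412066 0.08477812] [-23.25739308  -3.27447925   9.76339376]
the job is handed in; nothing more can be done
None
```

I pushed the lever onto its stop, let it spring fully back, then pushed it in again; it was held there at about 20 N when I handed the job in at 13 s (no verdict was returned).

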